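# Load a chambered slide and its filter block into a bench slide imager

## Task

Get the slide imager ready for a run. Lay the chambered culture slide flat on the pulled-out stage between the two fork jaws and close the jaws so that they hold it centred over the window, push the stage carriage fully home into the imager, and plug the filter block into the socket on top of the imager until it is fully seated. Keep the slide level and leave the other things on the bench alone.

Things in the scene. Friction and masses are not known exactly. Their poses are not given: they have to be found in the camera images.
- slide_imager: low white instrument, fixed, 140 deep (its x) x 210 wide (its y) x 120 mm high. Origin: on the bench under the middle of its front face; its x axis points into the instrument, away from the robot. The front face is 94 mm high, then stepped back by 25 mm. A stage carriage comes out of the front opening (177 mm wide, up to 72 mm above the bench).
- stage_carriage (a joint): how far the carriage is pulled out, m: 0 = fully home, front panel shut against the instrument's front face; 0.115 = fully out. It slides along the imager's x axis, stays where it is left, about 2 N of friction.
- stage_centre (a point): centre of the stage plate's upper face, 42 mm above the bench, on the carriage (a dark plate 164 mm wide with a small dark window, 24 x 50 mm, in the middle); axes as the imager's. The slide's long side belongs along this y axis. The panel's inner face is 50 mm from here on the robot's side; with the carriage 115 mm out the instrument's front face is 65 mm from here on the other side.
- carriage_front (a point): on the outer face of the raised tab in the middle of the carriage's white front panel, 76 mm above the bench. The panel is 8 mm thick, 186 mm wide, 16 to 66 mm above the bench; the tab, 60 mm wide, reaches up to 92 mm. Push the tab along the imager's +x axis to send the carriage home; keep a wide gripper above the 94 mm high face behind it.
- jaw_left (a joint): closing travel of the left (+y) fork jaw, m: 0 = fully open; its end face is then 62 mm from the stage centre, and at 0.024 it is 38 mm away, touching the end of a centred slide; with no slide it would go on to 0.030. The two jaws are geared together and always move by the same amount towards the middle; about 2 N of friction for the pair, no spring: they stay where they are left.
- jaw_right (a joint): the same for the right (-y) jaw.
- jaw_left_post (a point): middle of the outer upright face of the left jaw and its black thumb post (28 mm wide, face from 1 to 24 mm above the stage), 12 mm above the stage plate. Push it towards the stage centre to close both jaws. Each jaw's fork is 28 mm wide inside at the end face, its flared tips reach 16 mm from the end face towards the middle, 13 mm above the plate.
- jaw_right_post (a point): the same point on the right jaw.
- chamber_slide: culture slide with 2 x 4 open wells, pale, 26 (x) x 76 (y) x 16 mm high, 0.03 to 0.06 kg, lying flat on the bench. Origin: centre of its underside; y along its length. May go in either way round.
- filter_block: grey plug-in block, 54 mm high, 0.1 to 0.2 kg, standing on the bench on its black plug foot. Foot 26 (x) x 50 (y) x 21 mm high with a stepped-in lower end; collar 38 x 66 mm from 20 to 26 mm; grip body 32 (x) x 60 (y) from 26 to 54 mm. Origin: centre of the foot's underside; y along its length.
- filter_socket (a point): middle of the mouth of the socket in the imager's top face, 120 mm above the bench; a pit 28 (x) x 52 (y) mm, 24 mm deep, with a 3 mm chamfer; axes as the imager's. Seated, the block's collar rests on the top face, its origin 20 mm below this point; it fits either way round.
- timer: bystander: white bench timer, 62 x 66 x 18 mm, loose; origin centre of its underside
- dishes: bystander: stack of petri dishes, 91 mm across, 45 mm high, loose; origin centre of its underside
- pen: bystander: marker pen, 128 mm long, 14 mm thick, loose; origin under its middle
- comb: bystander: clear gel comb, 8 x 90 x 30 mm, standing on its back, loose; origin under its middle
- tower_front (a point): obstacle: foot of the middle of the front face of the tall black computer case, fixed, 184 mm wide and 370 mm high, nearly square to x and y, reaching back from here. It stands to the left of the imager, behind the loose parts: carry things past on the robot's side of it. A screen stands behind the imager, a gel imager cabinet at the far left.

How it is judged:
By the outcome, as a careful person would: the job done as asked, in the order asked, and still so for the second after the job is handed in, with the robot touching nothing.
It also fails if it takes over 72 s, if anything falls off the work surface, if the arm or the gripper's body presses on something with over 40 N, if the wrist force passes 120 N, or if a joint passes its speed limit or range.

## Robot

A 6-joint arm with a two-finger parallel gripper is mounted at the origin on a cart in front of the work surface, level with it; the furniture and walls round the work are solid. World frame = base frame: x ahead of the robot, y to its left, z up, the work surface at z = 0. Lengths are in m, angles in rad, forces in N, time in s.
With the tool pointing down it reaches from about 0.3 to 0.825 m from the base axis. Payload 5.4 kg.
Tool frame: the origin (TCP) lies on the centre line of the jaws, within the pads' length; the fingertips stand 22 mm ahead of it and the grasp point (between the pads) lies 3 mm ahead of it; z points along the fingers, y is the line along which they close (so a half turn about z gives the same grasp; the last joint's range is limited). The gripper opens to 92 mm and grips with 3 to 60 N. Pads are 20 mm wide; open, the fingers measure 128 mm over their backs; the gripper's body (75 mm by 189 mm) begins 69 mm behind the grasp point.
Start: joints at [-0.21, 0.158, 1.597, -0, 1.386, -0.21], TCP at [0.575, -0, 0.237] pointing down, gripper open.
Joint ranges: [-2.91, 2.91], [-0.94, 2.29], [0.18, 2.7], [-1.29, 4.43], [0.17, 2.64], [-3, 3]. Speed limits (rad/s): [2.57, 2.57, 3.14, 3.14, 3.14, 3.14].

## Interface

Orientations are given as a rotation vector (axis times angle).
In Python, from workcell import * gives the robot as it stands. Calls block until the motion is done:
- goto(position, orientation): joint-space move of the TCP to a pose.
- line_to(position, rot=None, max_speed=0.15): straight line of the TCP; rot=None keeps the orientation; max_speed is the mean speed in m/s.
- set_joints(angles): joint-space move.
- set_gripper(opening, newtons=None): opening from 0.0 (shut) to 1.0 (fully open); newtons is the grip in N (None keeps the last); returns when the fingers have stopped.
- hold(seconds).
- inverse_kinematics(position, orientation): joint angles nearest the present ones, or None.
- read_camera(name): name is "scene" or "side" or "wrist"; returns a dict with "pixels" (420x560x3 uint8, blue, green, red), "fx", "fy", "cx", "cy" (pixels), "R" (3x3) and "t" (3): a world point X has camera coordinates R X + t. Camera axes: x right, y down, z forward; pixel columns grow to the right and rows downward; lengths in m; the calibration is good to about 2 mm. A picture is of the moment at which its call begins. There is no depth.
A pose or a line that the arm cannot do raises MotionError and nothing moves.
- job_done(): hands the job in; it is judged then, once.
Trained networks look in a picture, given as the dict that the camera call returned (one of the last four; its "shot" number tells which), for a name from the list of things; names that differ only in an ending like _2 or _b are one class to them, and where a whole thing is asked for, a point or a joint stands for the part that bears it (a point fixed in the world has none). Each returns a list of dicts, best first, with "p" (0 to 1); they miss things now and then, are a little off and sometimes report something else, mostly with a low value. They report only what shows in the picture. A call takes as long as a camera call.
- cut_out(query, picture): "region" (420x560 bool, what is visible of it).
- place_of(query, picture): "location" ([x, y, z] in m, in the coordinates of the camera as it stood for that picture, good to about 4 mm: a listed point, or the origin of a listed thing).
Readings, each from a call of its own:
- current_clock(): time.
- current_joints(): joint angles.
- current_joint_vel(): joint speeds.
- current_effort(): joint torques, N m.
- current_ee_pos(): TCP position.
- current_tool_rot(): TCP orientation.
- current_contact_force(): force on the tool from outside, world axes, zero at the start.
- current_ft_torque(): the same for the moment, N m.
- current_opening(): opening from 0.0 (shut) to 1.0 (fully open).
- current_grip_force(): force on a finger pad.
Only numpy, scipy, OpenCV 4.12 (cv2) and the standard library are available. Lean on these libraries where they do the work, as an engineer would, in place of code of your own. Each camera call takes 0.05 s, during which the arm holds its last target. There are 200 camera calls.

## Working session

There is one attempt and no reset: what is moved stays moved. The work goes in short steps, each a Python script; the robot and the scene stay as the last script left them, time stands still between calls to the robot, and variables do not carry over. Pictures are saved under pics/ and viewed, at most 10 in all, crops included, and the job is handed in when it is done.

```bash
mkdir -p pics
cat > h.py <<'E'
from workcell import *
import numpy as np, cv2
from scipy.spatial.transform import Rotation as Ro
def w(pic,p): return np.array(pic["R"]).T@(np.array(p)-np.array(pic["t"]))
def ray(pic,u,v,z):
    R=np.array(pic["R"]);c=-R.T@np.array(pic["t"])
    d=R.T@np.array([(u-pic["cx"])/pic["fx"],(v-pic["cy"])/pic["fy"],1])
    return c+d*(z-c[2])/d[2]
def proj(pic,X):
    c=np.array(pic["R"])@X+np.array(pic["t"]); return pic["fx"]*c[0]/c[2]+pic["cx"],pic["fy"]*c[1]/c[2]+pic["cy"]
def down(yaw): # tool z down, tool y along world direction yaw
    y=np.array([np.cos(yaw),np.sin(yaw),0]);z=np.array([0,0,-1.]);x=np.cross(y,z)
    return Ro.from_matrix(np.c_[x,y,z]).as_rotvec()
E
python3 - <<'E'
from h import *
P={}
for c in("scene","side"):
    P[c]=read_camera(c); cv2.imwrite(f"pics/{c}0.png",P[c]["pixels"])
for c in P:
    print(c, "cam",np.round(-np.array(P[c]["R"]).T@np.array(P[c]["t"]),3))
    for n in "slide_imager stage_centre carriage_front jaw_left_post jaw_right_post chamber_slide filter_block filter_socket timer dishes pen comb tower_front".split():
        print(n,[(np.round(w(P[c],r["location"]),4).tolist(),round(r["p"],2)) for r in place_of(n,P[c])[:2]])
print(current_clock(),current_tool_rot(),down(0),down(np.pi/2))
E
```

```text
scene cam [-0.358  0.502  0.962]
slide_imager [([0.4501, 0.3562, -0.0007], 0.27)]
stage_centre [([0.53, -0.1301, 0.0406], 0.98)]
carriage_front [([0.4677, -0.1393, 0.0721], 0.74)]
jaw_left_post [([0.5798, 0.1569, -0.0024], 0.35)]
jaw_right_post [([0.5357, -0.2057, 0.0531], 0.55)]
chamber_slide [([0.4461, 0.3564, -0.0001], 0.86)]
filter_block [([0.438, 0.0965, 0.0012], 0.86)]
filter_socket []
timer [([0.4977, 0.2351, 0.0012], 0.87)]
dishes [([0.6223, 0.4109, -0.0008], 0.78)]
pen [([0.3846, -0.3002, -0.0006], 0.72)]
comb [([0.4985, 0.2346, 0.0027], 0.65), ([0.3826, 0.242, -0.0009], 0.62)]
tower_front [([0.5794, 0.1566, -0.0015], 0.91)]
side cam [ 0.219 -0.738  0.543]
slide_imager [([0.5955, -0.1226, -0.0009], 0.62)]
stage_centre [([0.5335, -0.1333, 0.0438], 0.71)]
carriage_front [([0.473, -0.1345, 0.0745], 0.73)]
jaw_left_post [([0.527, -0.0605, 0.0546], 0.8)]
jaw_right_post [([0.5409, -0.2071, 0.0518], 0.63)]
chamber_slide [([0.4507, 0.3578, -0.0002], 0.46)]
filter_block [([0.4394, 0.1038, -0.0035], 0.67)]
filter_socket [([0.6694, -0.1196, 0.1223], 0.76)]
timer [([0.4987, 0.2355, -0.0044], 0.93), ([0.6692, -0.1182, 0.1195], 0.31)]
dishes [([0.6197, 0.408, 0.0019], 0.58)]
pen [([0.3901, -0.2994, -0.001], 0.61)]
comb [([0.3883, -0.2989, 0.0008], 0.59), ([0.3915, 0.239, 0.0005], 0.58)]
tower_front [([0.5787, 0.1561, -0.0], 0.86)]
1.4 [-2.22142740e+00 -2.22141492e+00 -1.19976446e-05] [2.22144147 2.22144147 0.        ] [9.61835347e-17 3.14159265e+00 0.00000000e+00]
```

View pics/scene0.png

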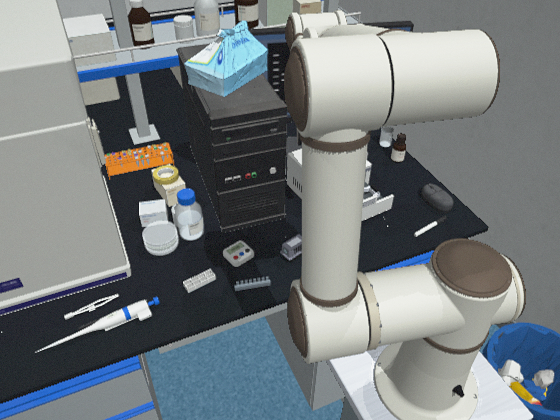

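View pics/side0.png

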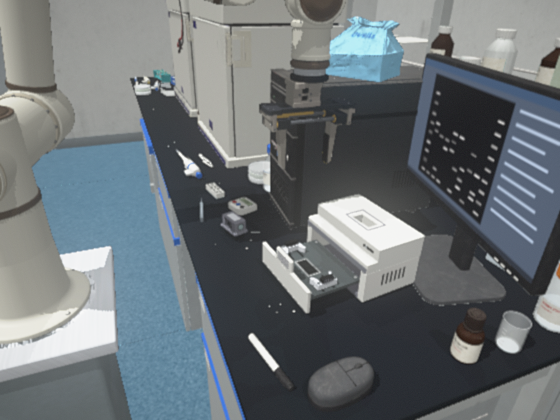

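The scene view shows the slide at about (200,280), the block at (292,246), the comb at (252,283) and the timer at (237,252). The side view shows the stage pulled out at (305,268) and the socket at (365,215). Next I'll take closer wrist views.

```bash
python3 - <<'E'
from h import *
import json
def look(names,tag):
    p=read_camera("wrist"); cv2.imwrite(f"pics/{tag}.png",p["pixels"])
    np.save(f"pics/{tag}.npy",{k:p[k] for k in p if k!="pixels"},allow_pickle=True)
    print(tag,"cam",np.round(-np.array(p["R"]).T@np.array(p["t"]),3))
    for n in names.split():
        print(n,[(np.round(w(p,r["location"]),4).tolist(),round(r["p"],2)) for r in place_of(n,p)[:2]])
S=down(np.pi/2+0.09)
goto([0.52,-0.13,0.33],down(0.09+np.pi/2)); look("stage_centre carriage_front jaw_left_post jaw_right_post filter_socket slide_imager","w_stage")
print(current_joints(),current_clock())
goto([0.43,0.10,0.25],down(np.pi/2)); look("filter_block","w_block"); print(current_clock())
goto([0.43,0.355,0.25],down(np.pi/2)); look("chamber_slide comb timer","w_slide")
print(current_joints(),current_clock())
E
python3 -c "
import cv2,numpy as np
a=[cv2.imread(f'pics/w_{n}.png') for n in('block','slide')]
cv2.imwrite('pics/two.png',cv2.resize(np.vstack(a),(448,600) if 0 else (400,600)))"
```

```text
w_stage cam [ 0.447 -0.138  0.478]
stage_centre [([0.5312, -0.1313, 0.0438], 0.84)]
carriage_front [([0.4723, -0.1426, 0.0765], 0.84)]
jaw_left_post [([0.515, -0.0599, 0.0573], 0.95)]
jaw_right_post [([0.5376, -0.2058, 0.0503], 0.78)]
filter_socket [([0.6686, -0.1197, 0.1173], 0.59)]
slide_imager [([0.5941, -0.1273, -0.0016], 0.72)]
[-4.70370531e-01  1.02426237e-02  1.57210171e+00 -1.00829487e-05
  1.55942260e+00 -2.13126228e+00] 3.425
w_block cam [0.357 0.098 0.399]
filter_block [([0.4424, 0.0994, -0.0026], 0.59), ([0.4964, 0.2344, -0.0026], 0.52)]
4.5417
w_slide cam [0.357 0.353 0.399]
chamber_slide [([0.4514, 0.3499, 0.0019], 0.86)]
comb [([0.3857, 0.2393, 0.0044], 0.76)]
timer [([0.4962, 0.2387, -0.0011], 0.81)]
[ 4.71084392e-01  1.03213752e-01  1.63053292e+00 -2.27467163e-04
  1.40746809e+00 -1.09763211e+00] 5.7417
```

View pics/w_stage.png

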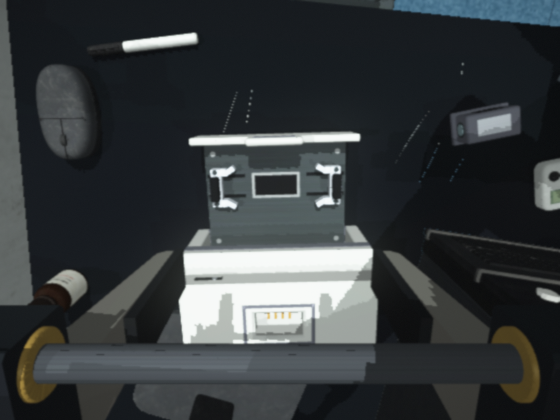

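View pics/two.png

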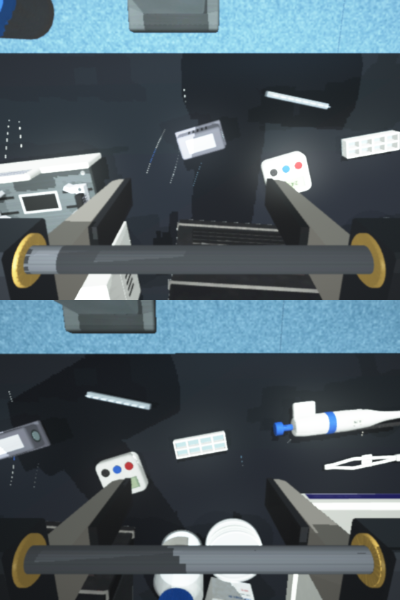

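Wrist views: the stage window is at (276,185), the jaws at (220,186) and (330,186), and the socket at (278,322). The block is at about (281,194) in its full-size frame and the slide at about (280,203) in its own. I'll fit the slide and block outlines to their masks and find the window and socket rectangles.

```bash
cat >> h.py <<'E'
from scipy.optimize import minimize
def sil(pic,x,y,a,boxes):
    m=np.zeros((1680,2240),np.uint8); c,s=np.cos(a),np.sin(a)
    for sx,sy,z0,z1 in boxes:
        pts=[]
        for i in(-.5,.5):
            for j in(-.5,.5):
                for z in(z0,z1): pts.append(proj(pic,np.array([x+c*i*sx-s*j*sy,y+s*i*sx+c*j*sy,z])))
        h=cv2.convexHull((4*(np.array(pts,np.float32)+.5)).astype(np.int32)); cv2.fillConvexPoly(m,h,1)
    return cv2.resize(m.astype(np.float32),(560,420),interpolation=cv2.INTER_AREA)
def fit(pic,mask,x0,boxes):
    mask=mask.astype(np.float32)
    def f(p):
        s=sil(pic,p[0]/1e3,p[1]/1e3,p[2]/100,boxes); return 1-np.minimum(s,mask).sum()/np.maximum(s,mask).sum()
    best=min((minimize(f,[x0[0]*1e3,x0[1]*1e3,a],method="Nelder-Mead",options=dict(initial_simplex=np.array([[0,0,0],[6,0,0],[0,6,0],[0,0,15]])+[x0[0]*1e3,x0[1]*1e3,a])) for a in(-30,-10,10,30)),key=lambda r:r.fun)
    return best.x*[1e-3,1e-3,1e-2],1-best.fun
SL=[(.026,.076,0,.016)]
FB=[(.026,.050,0,.021),(.038,.066,.020,.026),(.032,.060,.026,.054)]
E
python3 - <<'E'
from h import *
p=read_camera("wrist")
for i,r in enumerate(cut_out("chamber_slide",p)[:1]):
    print("slide",r["p"],r["region"].sum(),fit(p,r["region"],(.45,.353),SL))
goto([0.43,0.10,0.25],down(np.pi/2)); p=read_camera("wrist")
for r in cut_out("filter_block",p)[:2]:
    v=np.argwhere(r["region"]).mean(0); print("block",r["p"],v,r["region"].sum(),fit(p,r["region"],(.441,.10),FB) if abs(v[1]-281)<40 else 0)
print(current_clock())
im=cv2.imread("pics/w_stage.png")
a=cv2.resize(im[125:215,190:365],None,fx=4,fy=4,interpolation=cv2.INTER_CUBIC)
b=cv2.resize(im[295:345,190:365],None,fx=4,fy=4,interpolation=cv2.INTER_CUBIC)
cv2.imwrite("pics/crop.png",np.vstack([a,b]))
E
```

```text
slide 0.65 1956 (array([0.45020865, 0.35397139, 0.18258042]), np.float64(0.9732771515846252))
block 0.86 [196.29051988 279.51643731] 2616 (array([0.43816935, 0.10061528, 0.28435546]), np.float64(0.9501330256462097))
6.9417
```

View pics/crop.png

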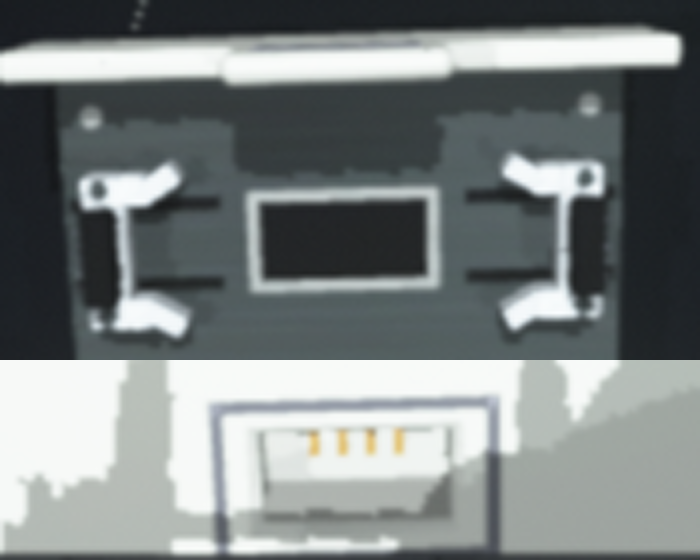

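The window is crisp (inner corners at crop (259,199), (426,196), (429,280), (263,283)), but the socket's lower edge is hidden by the gripper bar. I'll take one more look from further over the socket.

Run:
```python
from h import *
q=np.load("pics/w_stage.npy",allow_pickle=True).item()
f=lambda u,v,z:ray(q,190+(u+.5)/4-.5,125+(v+.5)/4-.5,z)[:2]
C=np.array([f(259,199,.042),f(426,196,.042),f(429,280,.042),f(263,283,.042)])
print("win",C.mean(0),"len",np.linalg.norm(C[1]-C[0]),np.linalg.norm(C[2]-C[1]))
yaw=lambda d:np.arctan2(-d[0],d[1])
print("yaw",yaw(C[1]-C[0]),yaw(C[2]-C[3]),"screws",yaw(f(590,104,.042)-f(90,118,.042)),np.linalg.norm(f(590,104,.042)-f(90,118,.042)))
print("panel top",yaw(f(680,62,.066)-f(0,80,.066)), np.linalg.norm(f(680,62,.066)-f(0,80,.066)))
print("jaw posts",f(100,175,.066),f(585,165,.066))
goto([0.60,-0.125,0.33],down(np.pi/2+.12)); p=read_camera("wrist"); cv2.imwrite("pics/w_sock.png",p["pixels"])
np.save("pics/w_sock.npy",{k:p[k] for k in p if k!="pixels"},allow_pickle=True)
for n in "filter_socket stage_centre slide_imager jaw_left_post jaw_right_post carriage_front".split():
    print(n,[(np.round(w(p,r["location"]),4).tolist(),round(r["p"],2)) for r in place_of(n,p)[:1]])
u,v=map(int,proj(p,np.array([.669,-.12,.12]))); print(u,v,current_clock())
im=p["pixels"]; x0,y0=max(u-50,0),max(v-37,0); print(x0,y0)
cv2.imwrite("pics/crop2.png",cv2.resize(im[y0:y0+75,x0:x0+100],None,fx=8,fy=8,interpolation=cv2.INTER_CUBIC))
```

```text
win [ 0.52941131 -0.13304833] len 0.0490765648235117 0.025246172103583472
yaw 0.10670670555933633 0.10709652352634191 screws 0.11637746037468473 0.1447664779886737
panel top 0.11467731214075351 0.18476124558169632
jaw posts [ 0.51272871 -0.20217411] [ 0.49810976 -0.06892768]
filter_socket [([0.6696, -0.117, 0.1149], 0.66)]
stage_centre [([0.5302, -0.1301, 0.0482], 0.6)]
slide_imager [([0.5932, -0.1246, -0.0004], 0.92)]
jaw_left_post [([0.5158, -0.0617, 0.057], 0.88)]
jaw_right_post [([0.5372, -0.2058, 0.052], 0.57)]
carriage_front [([0.4752, -0.1422, 0.0744], 0.62)]
274 256 8.4167
224 219
```

View pics/crop2.png

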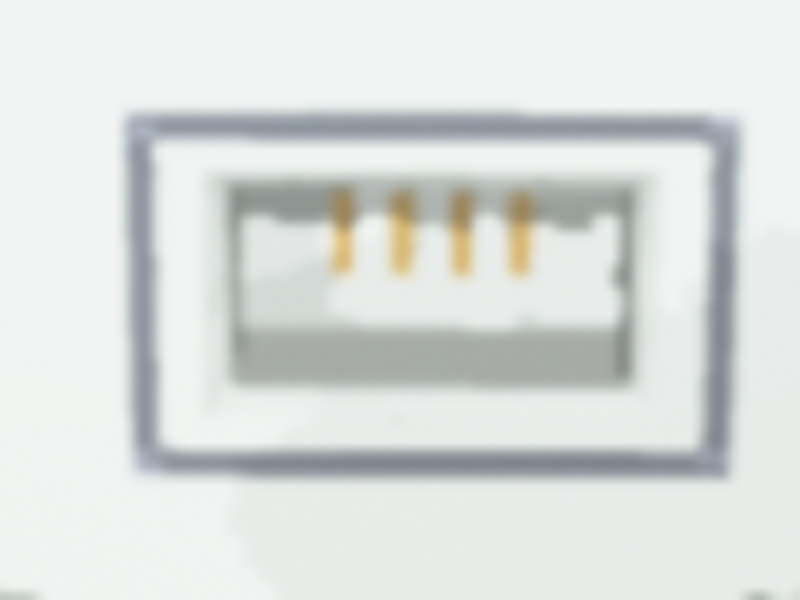

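The crop shows the socket clearly: frame corners at crop (130,117), (738,120), (727,475), (140,470), and chamfer mouth corners about (208,173), (655,175), (640,412), (207,412). I'll compute the socket pose and pick the slide, carrying it in front of the tower.

Run:
```python
from h import *
q=np.load("pics/w_sock.npy",allow_pickle=True).item()
f=lambda u,v,z:ray(q,224+(u+.5)/8-.5,219+(v+.5)/8-.5,z)[:2]
yaw=lambda d:np.arctan2(-d[0],d[1])
for c in ([(130,117),(738,120),(727,475),(140,470)],[(208,173),(655,175),(645,412),(207,412)]):
    C=np.array([f(*k,.12) for k in c]); print(C.mean(0),np.linalg.norm(C[1]-C[0]),np.linalg.norm(C[2]-C[1]),yaw(C[1]-C[0]),yaw(C[2]-C[3]))
r=down(.183)
goto([.40,-.05,.25],down(.1)); line_to([.40,.28,.2],r,max_speed=.4); set_gripper(.55)
goto([.4502,.354,.08],r); line_to([.4502,.354,.0245],max_speed=.08)
print(current_contact_force(),current_ee_pos())
set_gripper(0,12); print("open",current_opening()*92,current_grip_force())
line_to([.4502,.354,.12]); print(current_opening()*92,current_contact_force(),current_clock())
p=read_camera("wrist"); cv2.imwrite("pics/held.png",p["pixels"])
for c in cut_out("chamber_slide",p)[:1]: print(c["p"],np.argwhere(c["region"]).mean(0),c["region"].sum())
print([w(p,c["location"]) for c in place_of("chamber_slide",p)[:1]])
```

```text
[ 0.66769207 -0.11693749] 0.07653134227929902 0.04856361607900927 0.11469334338084747 0.1105573907071732
[ 0.66721278 -0.11764987] 0.056553611960448634 0.03239836186686536 0.11514214462779983 0.11982251191367452
[-0.28275349 -0.49897328  0.039182  ] [0.45035971 0.35412387 0.02446766]
open 26.118014469379137 12.000121772289276
25.65801081506571 [-0.49153604 -0.50768894 -0.79432551] 14.3167
0.94 [262.80470043 277.45448527] 9063
[array([0.45206225, 0.35360319, 0.09696365])]
```

Run:
```python
from h import *
r=down(.113)
line_to([.40,.28,.18],down(.183),max_speed=.3)
line_to([.40,-.05,.18],r,max_speed=.3)
line_to([.5294,-.133,.16],r,max_speed=.25)
line_to([.5294,-.133,.075],max_speed=.08)
f0=np.array(current_contact_force())
z=.075
while z>.065:
    z-=.001; line_to([.5294,-.133,z],max_speed=.03)
    f=np.array(current_contact_force())-f0
    if f[2]>1.5: break
print("z",z,f,current_ee_pos())
set_gripper(.46); line_to([.5294,-.133,.16],max_speed=.12); set_gripper(0,12)
goto([.46,-.14,.30],down(np.pi/2+.113)); print(current_clock())
p=read_camera("wrist"); cv2.imwrite("pics/placed.png",p["pixels"])
u,v=map(int,proj(p,np.array([.5294,-.133,.042])));print(u,v)
for c in cut_out("chamber_slide",p)[:1]:
    print(c["p"],c["region"].sum(),fit(p,c["region"],(.5294,-.133),[(.026,.076,.042,.058)]))
cv2.imwrite("pics/crop3.png",cv2.resize(p["pixels"][v-60:v+60,u-80:u+80],None,fx=5,fy=5))
```

```text
z 0.06599999999999999 [-1.19607564 -0.0948219   3.66436819] [ 0.52978247 -0.13304115  0.06666216]
24.0167
278 241
0.83 1332 (array([ 0.52959599, -0.13304965,  0.10754488]), np.float64(0.7254528403282166))
```

View pics/crop3.png

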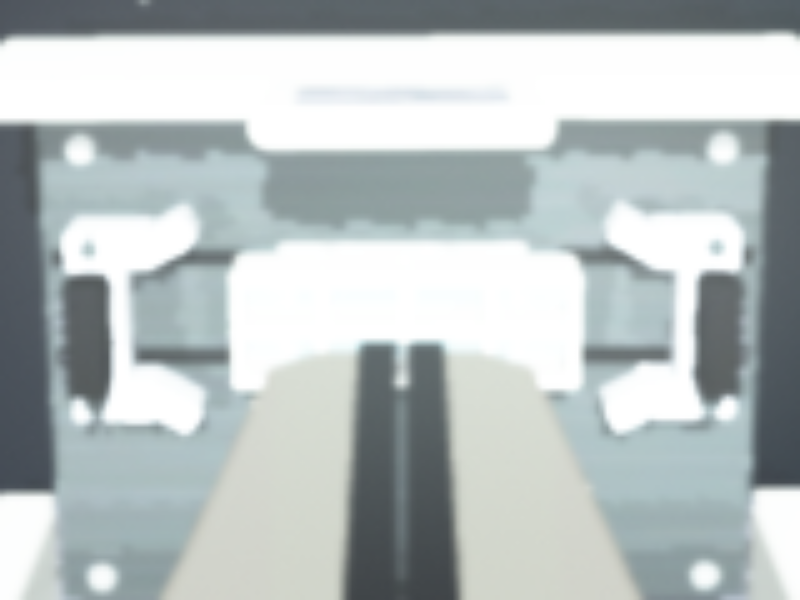

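The slide sits level and centred between the open jaws (crop centre about (405,315), jaws at (90,330) and (715,330)). Now I'll close the jaws from the left post with a force guard.

Run:
```python
from h import *
a=.113;uy=np.array([-np.sin(a),np.cos(a),0]);ux=np.array([np.cos(a),np.sin(a),0]);C=np.array([.5294,-.133,0])
P=lambda d,z:C+d*uy+[0,0,z]
goto(P(.108,.18),down(a)); line_to(P(.108,.070),max_speed=.12)
f0=np.array(current_contact_force()); line_to(P(.090,.070),max_speed=.06)
d=.090; log=[]
while d>.052:
    d-=.001; line_to(P(d,.070),max_speed=.03)
    F=(np.array(current_contact_force())-f0)@uy; dd=(np.array(current_ee_pos())-C)@uy; log.append((round(d*1e3),round(dd*1e3,1),round(F,1)))
    if F>7: break
print(log)
line_to(P(d+.02,.070),max_speed=.1); line_to(P(d+.02,.16),max_speed=.2)
goto([.43,-.145,.30],down(np.pi/2+a)); print(current_clock())
p=read_camera("wrist"); np.save("pics/closed.npy",{k:p[k] for k in p if k!="pixels"},allow_pickle=True)
u,v=map(int,proj(p,np.array([.5294,-.133,.042])));print(u,v)
cv2.imwrite("pics/crop4.png",cv2.resize(p["pixels"][v-60:v+60,u-80:u+80],None,fx=5,fy=5))
```

```text
[(89, np.float64(89.1), np.float64(-0.0)), (88, np.float64(88.0), np.float64(-0.5)), (87, np.float64(87.0), np.float64(-0.9)), (86, np.float64(85.9), np.float64(0.0)), (85, np.float64(85.1), np.float64(0.4)), (84, np.float64(84.1), np.float64(2.6)), (83, np.float64(83.0), np.float64(1.3)), (82, np.float64(81.9), np.float64(1.0)), (81, np.float64(80.9), np.float64(1.5)), (80, np.float64(79.9), np.float64(1.8)), (79, np.float64(78.9), np.float64(1.5)), (78, np.float64(77.9), np.float64(0.8)), (77, np.float64(76.9), np.float64(0.7)), (76, np.float64(75.9), np.float64(1.2)), (75, np.float64(74.9), np.float64(1.5)), (74, np.float64(73.9), np.float64(0.7)), (73, np.float64(72.9), np.float64(0.4)), (72, np.float64(71.9), np.float64(0.7)), (71, np.float64(70.9), np.float64(0.7)), (70, np.float64(69.9), np.float64(0.8)), (69, np.float64(68.9), np.float64(1.3)), (68, np.float64(67.9), np.float64(1.0)), (67, np.float64(66.9), np.float64(0.8)), (66, np.float64(65.9), np.float64(1.2)), (65, np.float64(64.9), np.float64(0.6)), (64, np.float64(63.9), np.float64(1.4)), (63, np.float64(62.9), np.float64(0.2)), (62, np.float64(61.9), np.float64(0.9)), (61, np.float64(61.3), np.float64(3.3)), (60, np.float64(61.2), np.float64(7.9))]
37.3
279 266
```

View pics/crop4.png

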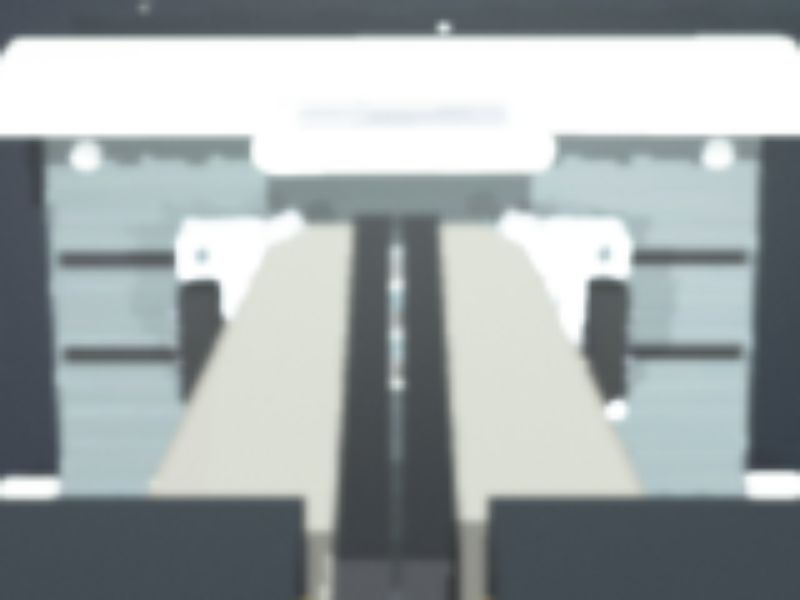

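Both jaws travelled about 24 mm symmetrically and stopped hard, with the posts at (200,340) and (605,340), so the slide is held. Next I'll push the carriage home.

Run:
```python
from h import *
a=.113;ux=np.array([np.cos(a),np.sin(a),0]);C=np.array([.5294,-.133,0])
P=lambda d,z:C+d*ux+[0,0,z]
line_to(P(-.095,.20),max_speed=.3); line_to(P(-.095,.096),max_speed=.15)
f0=np.array(current_contact_force()); line_to(P(.039,.096),max_speed=.08)
g=lambda:((np.array(current_contact_force())-f0)@ux,(np.array(current_ee_pos())-C)@ux)
print(g()); d=.039
while d<.054:
    d+=.0015; line_to(P(d,.096),max_speed=.04); F,x=g(); print(round(d*1e3,1),round(-F,1),round(x*1e3,1))
    if F<-10: break
line_to(P(x-.03,.096),max_speed=.2); line_to(P(x-.04,.2),max_speed=.3); print(current_clock())
p=read_camera("side"); cv2.imwrite("pics/side_home.png",p["pixels"])
print([(w(p,c["location"]),c["p"]) for c in place_of("carriage_front",p)[:1]])
```

```text
(np.float64(0.3907681625398119), np.float64(0.03894180517022355))
40.5 1.4 40.4
42.0 1.1 42.1
43.5 1.1 43.7
45.0 1.6 45.2
46.5 5.8 46.0
48.0 10.5 46.1
42.8083
[(array([ 0.5848991 , -0.12345126,  0.07697126]), 0.84)]
```

Run:
```python
from h import *
goto([.40,.08,.22],down(np.pi/2+.28)); set_gripper(1.0)
p=read_camera("wrist"); b=np.array([.4382,.1006,.284])
for r in cut_out("filter_block",p)[:2]:
    m=np.argwhere(r["region"]).mean(0); u,v=proj(p,np.array([.438,.1,.03]))
    if np.hypot(m[0]-v,m[1]-u)<30:
        n,i=fit(p,r["region"],(.44,.10),FB); print(n,i)
        if i>.9 and np.abs(n[:2]-b[:2]).max()<.006: b=(b+n)/2
        break
print(b); r=down(np.pi/2+b[2])
goto([b[0],b[1],.12],r); line_to([b[0],b[1],.051],max_speed=.1); print(current_contact_force())
set_gripper(0,35); print(current_opening()*92,current_grip_force(),current_ee_pos())
line_to([b[0],b[1],.15],max_speed=.2); print(current_opening()*92,current_contact_force(),current_clock())
p=read_camera("side"); cv2.imwrite("pics/side_blk.png",p["pixels"])
```

```text
[0.4394529  0.10025119 0.28388193] 0.9461225867271423
[0.43882645 0.1004256  0.28394097]
[-0.22773704 -0.20477252  0.29320454]
60.02655279429807 35.00046372413635 [0.43892011 0.10055582 0.05117018]
59.773759829645684 [-0.66104665 -0.60597517 -1.66505056] 47.9583
```

Run:
```python
from h import *
r=down(np.pi/2+.113); S=np.array([.6675,-.1173,0])
line_to([.46,-.06,.21],r,max_speed=.3); line_to(S+[0,0,.21],r,max_speed=.25); line_to(S+[0,0,.174],max_speed=.1)
f0=np.array(current_contact_force()); z=.174
while z>.1475:
    z-=.002 if z>.152 else .001
    line_to(S+[0,0,z],max_speed=.04); f=np.array(current_contact_force())-f0; e=current_ee_pos()
    print(round(z*1e3,1),np.round(f,1),np.round(np.array(e)*1e3,1))
    if f[2]>20 or np.hypot(*f[:2])>15: break
print(current_clock(),current_opening()*92)
```

```text
172.0 [ 0.3  1.  -0.6] [ 667.8 -117.4  172.6]
170.0 [-0.1  0.8  0.1] [ 667.4 -117.3  169.9]
168.0 [-0.4 -0.1  0.7] [ 667.4 -117.2  167.7]
166.0 [-0.8  1.7  5.2] [ 667.8 -117.4  167. ]
164.0 [-4.5  2.5 12. ] [ 668.  -117.4  166.8]
162.0 [-9.3  4.2 20.2] [ 668.3 -117.3  166.5]
51.75 59.79016526260916
```

The plug is catching on the −x/+y side (lateral force −9 / +4 N). I'll back off slightly and descend while moving along the lateral force.

Run:
```python
from h import *
line_to([.6670,-.1172,.168],max_speed=.05)
c=np.array([.6660,-.1168]); z=.1665
f0=np.array([-.6,-.4,-1.6])
t0=current_clock()
while current_clock()-t0<7.5:
    line_to([*c,z],max_speed=.04); f=np.array(current_contact_force())-f0; e=np.array(current_ee_pos())
    print(round(z*1e3,1),np.round(c*1e3,1),np.round(f,1),np.round(e*1e3,1))
    if e[2]<.1535 and f[2]>20: break
    if np.hypot(*f[:2])>1.2: c=c+np.clip(f[:2]*.00025,-.001,.001)
    if f[2]<12: z-=.002 if z>.154 else .001
    elif e[2]<.1535: z-=.001
    else: z=e[2]-.002
print(current_clock(),current_opening()*92)
```

```text
166.5 [ 666.  -116.8] [1.7 0.3 4.9] [ 666.6 -117.1  166.9]
164.5 [ 666.4 -116.7] [-1.7  1.5 12.2] [ 666.9 -117.1  166.5]
164.5 [ 666.  -116.4] [-1.1  0.2 11.4] [ 666.8 -117.   166.6]
162.5 [ 666.  -116.4] [4.7 1.9 3. ] [ 666.4 -116.2  162. ]
160.5 [ 667.  -115.9] [ 3.6  0.6 -0.3] [ 666.5 -115.6  159.2]
158.5 [ 667.9 -115.7] [-0.8  0.5  0.8] [ 667.2 -115.6  157.7]
156.5 [ 667.9 -115.7] [ 1.1  0.7 -0. ] [ 667.6 -115.7  156.3]
154.5 [ 668.2 -115.6] [0.5 0.5 0.1] [ 668.1 -115.5  154.3]
152.5 [ 668.2 -115.6] [ 1.   0.1 -0.3] [ 668.1 -115.5  152.3]
151.5 [ 668.2 -115.6] [ 1.4 -0.4  0.9] [ 668.2 -115.6  151.4]
150.5 [ 668.5 -115.7] [-2.3  1.1  5.8] [ 668.5 -115.6  151.2]
149.5 [ 667.9 -115.4] [-3.   0.4  9.5] [ 668.4 -115.6  151.2]
148.5 [ 667.2 -115.3] [-2.8  1.1 10.8] [ 668.4 -115.6  151.2]
147.5 [ 666.5 -115. ] [-1.9 -0.4 14.1] [ 668.3 -115.6  151.2]
146.5 [ 666.  -115.1] [-2.   1.8 17.1] [ 668.3 -115.6  151.2]
145.5 [ 665.5 -114.6] [-2.4  0.4 19.1] [ 668.3 -115.6  151.1]
144.5 [ 664.9 -114.5] [-2.7  1.3 22.8] [ 668.3 -115.6  151.1]
56.2667 59.53905495902854
```

Seated at z = 151.1 mm (expected 151). I'll release, withdraw and check.

Run:
```python
from h import *
line_to([.6682,-.1156,.1505],max_speed=.05); set_gripper(.85)
line_to([.6682,-.1156,.24],max_speed=.15); goto([.47,-.10,.30],down(np.pi/2+.113)); print(current_clock())
p=read_camera("side"); u,v=370,225; cv2.imwrite("pics/fin.png",cv2.resize(p["pixels"][130:310,240:480],None,fx=3.3,fy=3.3))
for n in("filter_block","carriage_front"): print(n,[(np.round(w(p,c["location"]),4),c["p"]) for c in place_of(n,p)[:1]])
```

```text
58.6083
filter_block [(array([ 0.6687, -0.1146,  0.0981]), 0.92)]
carriage_front [(array([ 0.5854, -0.1209,  0.076 ]), 0.81)]
```

View pics/fin.png

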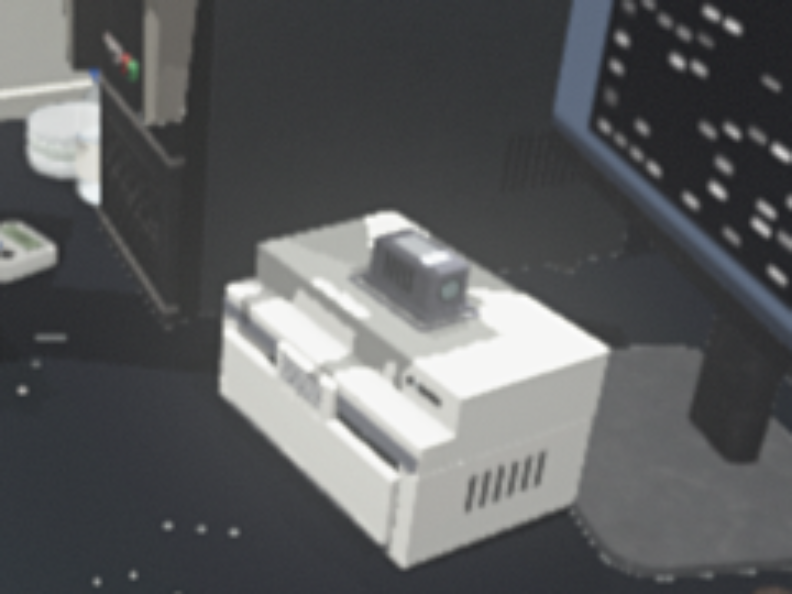

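The block sits square and flush on the imager at (420,275), and the front panel is shut at (310,410).

```bash
python3 -c "
from workcell import *
print(job_done())"
```

```text
the job is handed in; nothing more can be done
None
```

The job is handed in: the slide is clamped centred on the stage, the carriage is fully home and the filter block is fully seated, at about 59 s of the 72 s allowed.

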